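# Light-test a toy-cabinet lamp with its bayonet battery cap

### The job

Fit the blue battery cap to the little cabinet lamp that stands mouth up in the vice: pass its two lugs down through the gaps in the collar, press it home against the battery and turn it clockwise, seen from above, to the yellow test mark halfway round. Stop before the spring balls click at the red mark: at yellow the lamp lights only while a hand keeps the cap there, so end the job with the cap still in the grip, held steady at the test mark, and do not let go. Leave the spare cell, the peg doll and the bead jar where they stand.

Things in the scene. Friction and masses are not known exactly. Their poses are not given: they have to be found in the camera images.
- cap: Blue battery cap, about 70 g, standing on its plug. Origin: centre of its underside, z up. Plug tapering from 31 mm dia at the foot to 39 mm at z 8, to z 10.5; two brass lugs along +x and -x, 7 mm wide, z 1-5 mm, reaching 26 mm from the axis; flange 56 mm dia, z 10.5-17; wing grip: upright bar 46 mm long (x), 12 mm thick (y), z 17-38, white line on top. A half turn about z gives the same cap.
- mouth (a point): Centre of the open top of the lamp's black collar (72 mm dia), 219 mm above the bench, z up. Its 4 mm thick lip has a 43 mm bore and two 13 mm wide gaps along this frame's +x and -x, where the lugs go down. Home: flange on the collar, cap origin 10.5 mm below this point (9 mm once the battery spring lifts the lugs against the lip).
- lamp: Aluminium lamp 55 mm dia, 142 mm long, fixed in the vice, yaw varies; origin at the centre of its underside, axes parallel to mouth's. Rim marks, for each gap: white at the gap (insert), yellow 42 degrees clockwise from above (test), red 84 (locked). Other way blocked. Spring balls resist from about 58. Battery tip 6.5 mm below the rim, sprung up with 2 to 4 N.
- switch (a joint): Contact ring inside the collar, turned by the lugs, rad. 0 at rest, grows as the cap turns clockwise. The lugs meet it about 7 degrees into the turn, so at the yellow mark it reads about 0.60. Its spring turns it, and a released cap, back: about 0.08 N m at rest, 0.16 N m at the yellow mark.
- vice: Blue bench vice, bolted down. Origin on the bench under the lamp's axis; x points from the tommy bar to the fixed jaw. Foot and jaws within x -76 to 105 mm, y -53 to 53 mm, jaw tops 125 mm high; slide and screw, up to 76 mm high, reach x -188 mm; the tommy bar there spans y -63 to 63 mm.
- spare_cell: Bystander: yellow battery standing upright, 33 mm dia, 61 mm tall; origin at the centre of its underside.
- peg_doll: Bystander: red wooden peg doll with a green hat, 37 mm dia at the foot, 74 mm tall; origin at the centre of its underside.
- bead_jar: Bystander: clear jar of coloured beads with a white lid, 57 mm dia, 62 mm tall; origin at the centre of its underside.
There are look-alikes about, which are no part of the job. There is more than one size of the cap; the job needs the largest.

How it is judged:
By the outcome, as a careful person would: the job done as asked, in the order asked, and still so for the second after the job is handed in, while the arm keeps its last pose, push and grip.
It also fails if it takes over 38 s, if anything falls off the work surface, if the arm or the gripper's body presses on something with over 40 N, if the wrist force passes 120 N, or if a joint passes its speed limit or range.

### The arm

A 6-joint arm with a two-finger parallel gripper is mounted at the origin on the work surface. World frame = base frame: x ahead of the robot, y to its left, z up, the work surface at z = 0. Lengths are in m, angles in rad, forces in N, time in s.
With the tool pointing down it reaches from about 0.375 to 0.975 m from the base axis. Payload 3.8 kg.
Tool frame: the origin (TCP) lies at the very end of the fingers, on their centre line; the grasp point (between the pads) lies 19 mm behind it; z points along the fingers, y is the line along which they close (so a half turn about z gives the same grasp; the last joint's range is limited). The gripper opens to 85 mm and grips with 20 to 120 N. Pads are 22 mm wide; open, the fingers measure 114 mm over their backs; the gripper's body (76 mm by 85 mm) begins 54 mm behind the grasp point. The pads swing forward as they close: fully open they stand 13 mm farther back than shut.
Start: joints at [-1.198, 0.264, 1.604, -0, 1.274, -0.037], TCP at [0.269, -0.619, 0.231] pointing down, gripper open.
Joint ranges: [-2.63, 2.63], [-0.94, 2.18], [0.31, 2.57], [-1.31, 4.45], [0, 2.66], [-2.55, 2.55]. Speed limits (rad/s): [2.57, 2.57, 3.14, 3.14, 3.14, 3.14].

### API

Orientations are given as a rotation vector (axis times angle).
In Python, from workcell import * gives the robot as it stands.
- The arm moves only by the shell command python3 -m crank 'ROWS' [OPENING] [FORCE]. ROWS is JSON, a list that holds one entry, the list of rows, each a list of 6 numbers: the shift along the tool's x, y, z in cm, then the turn, a rotation vector about the tool's x, y, z in rad. In form: [[[dx, dy, dz, ax, ay, az], ...]]. A call has 1 to 8 rows; each row shifts and turns the commanded pose from where the row before left it, along the tool's axes as they then stand; what a row does not reach is not made up. A row lasts 1/12 s, in which the tool goes at most 41.7 mm and 7.16 degrees, less where a joint would pass 70% of its speed; a pose out of reach is approached as far as the arm can. A call with a gripper value outside its range is refused whole. OPENING is the finger opening in cm, from 0 to 8.54, set as the call begins (- or left out, the last holds). The fingers move at their own pace and stop on an object; FORCE is the grip in N (left out, the last holds). Time passes only in rows, so rows that do not move let the fingers close. It gives the time, the measured TCP pose, the force, the opening and the grip force at its end, in the units of the state.
- read_state(): the state, without advancing time (a new reading comes with each control period).
- read_camera(name): name is "scene" or "top" or "wrist"; returns the picture (384x512x3 uint8, blue, green, red); there is no depth.
- camera_model(name): a dict with "camera_matrix" (3x3 intrinsics, pixels), "k1" (the pictures are not rectified: a ray, as slopes to the right and down, at radius r is drawn at 1 + k1 r^2 times it, then the intrinsics apply), "R" (3x3) and "t" (3): a world point X has camera coordinates R X + t. Camera axes: x right, y down, z forward; pixel columns grow to the right and rows downward; lengths in m; the calibration is good to about 2 mm. A picture is of the moment at which its call begins: read the wrist's pose just before it. camera_model takes no time and is no camera call; for the wrist camera it gives the pose at the moment of the call.
- finish_job(): hands the job in; it is judged then, once.
The state is a dict: "time": time; "q": joint angles; "joint_vel": joint speeds; "joint_torque": joint torques, N m; "tool_pos": TCP position; "tcp_rot": TCP orientation; "wrist_force": force on the tool from outside, world axes, zero at the start; "torque": the same for the moment, N m; "width": opening from 0.0 (shut) to 1.0 (fully open); "grip_force": force on a finger pad.
Only numpy, scipy, OpenCV 4.12 (cv2) and the standard library are available. Lean on these libraries where they do the work, as an engineer would, in place of code of your own. Each camera call takes 0.05 s, during which the arm holds its last target. There are 200 camera calls.

## Working session

There is one attempt and no reset: what is moved stays moved. The work goes in short steps, Python scripts to look and compute and a shell command to move; the robot and the scene stay as the last step left them, time stands still between calls to the robot, and variables do not carry over. Pictures are saved under pics/ and viewed, at most 10 in all, crops included, and the job is handed in when it is done.

```bash
mkdir -p pics
cat > h.py <<'E'
from workcell import *
import numpy as np, cv2
from scipy.spatial.transform import Rotation as Ro
def ray(n,u,v,m=None):
    m=m or camera_model(n);K=np.array(m["camera_matrix"]);R=np.array(m["R"]);t=np.array(m["t"])
    d=np.array([(u-K[0,2])/K[0,0],(v-K[1,2])/K[1,1]]);s=d.copy()
    for _ in range(20): s=d/(1+m["k1"]*(s@s))
    return -R.T@t, R.T@np.array([s[0],s[1],1])
def atz(n,u,v,z,m=None):
    o,d=ray(n,u,v,m);return o+d*(z-o[2])/d[2]
def proj(n,X,m=None):
    m=m or camera_model(n);K=np.array(m["camera_matrix"]);c=np.array(m["R"])@np.array(X)+np.array(m["t"])
    s=c[:2]/c[2];s=s*(1+m["k1"]*(s@s));return K[0,0]*s[0]+K[0,2],K[1,1]*s[1]+K[1,2]
E
python3 - <<'E'
from h import *
a=read_camera("scene");b=read_camera("top")
cv2.imwrite("pics/scene0.png",a);cv2.imwrite("pics/top0.png",b)
cv2.imwrite("pics/both.png",np.vstack([cv2.resize(a,(400,300)),cv2.resize(b,(400,300))]))
cv2.imwrite("pics/top1.png",cv2.resize(b,(800,600),interpolation=cv2.INTER_CUBIC))
cv2.imwrite("pics/scene1.png",cv2.resize(a,(800,600),interpolation=cv2.INTER_CUBIC))
for n in("scene","top","wrist"):
    m=camera_model(n);print(n,m["camera_matrix"],m["k1"],(-np.array(m["R"]).T@m["t"]).round(3))
print(read_state())
E
```

```text
scene [[468.18026081   0.         256.74298296]
 [  0.         468.18026081 191.14820377]
 [  0.           0.           1.        ]] -0.0171711647042413 [ 1.087 -0.245  0.947]
top [[417.40420024   0.         256.09431938]
 [  0.         417.40420024 197.70790876]
 [  0.           0.           1.        ]] 0.017694813934931716 [0.409 0.032 0.964]
wrist [[273.07092026   0.         250.90510535]
 [  0.         273.07092026 194.74430058]
 [  0.           0.           1.        ]] -0.0509275443918924 [ 0.341 -0.586  0.373]
{'time': 0.1, 'q': array([-1.19790035e+00,  2.64723309e-01,  1.60525141e+00, -4.91627686e-05,
        1.27370556e+00, -3.68849811e-02]), 'joint_vel': array([ 0.00185358, -0.00279024, -0.00229524,  0.0001242 ,  0.00012397,
       -0.00141551]), 'joint_torque': array([-3.33455887e-05, -5.16709936e+01, -3.68589413e+01,  7.59178124e-05,
        6.29611721e-03, -1.78442392e-06]), 'tool_pos': array([ 0.26867419, -0.61849469,  0.23004833]), 'tcp_rot': array([-3.07386866e+00, -6.38793241e-01,  6.20714940e-04]), 'wrist_force': array([-0.02469414,  0.34895187,  0.18836029]), 'torque': array([-0.02744505,  0.02511731,  0.03947412]), 'grip_force': 0.0, 'width': 1.0022684262393715}
```

View pics/top1.png

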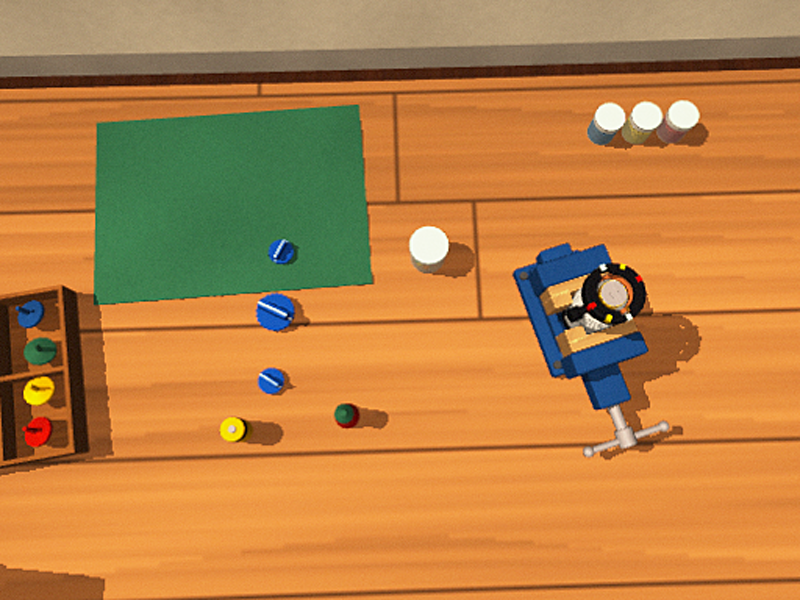

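View pics/scene1.png

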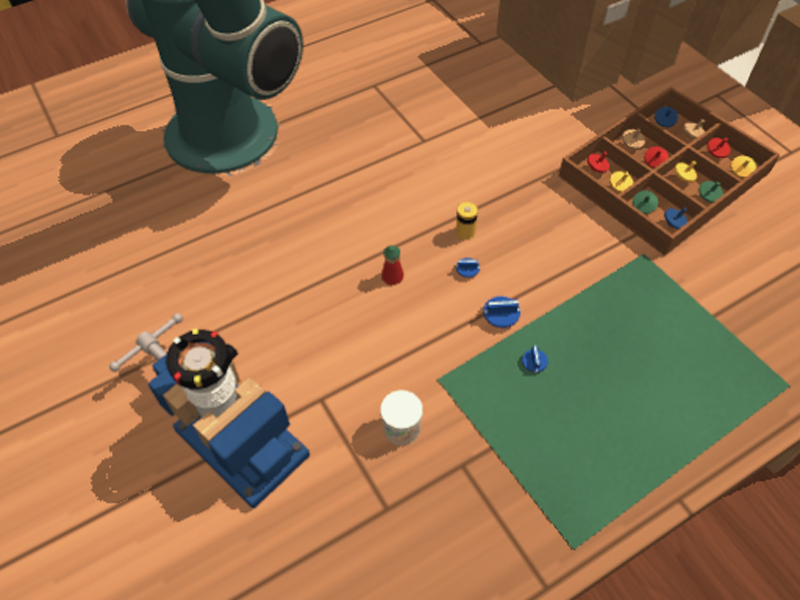

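Blue caps in the 800x600 top view that could be taken for the right one: (276,313), clearly the widest; (281,251) on the mat, small; (271,381), small; and (30,313) in the tray, small. I choose (276,313). The lamp collar is at about (614,293). Next, one close crop of both.

Run:
```python
from h import *
b=cv2.imread("pics/top0.png")
def crop(x0,y0,w,h,s=8): return cv2.resize(b[y0:y0+h,x0:x0+w],(w*s,h*s),interpolation=cv2.INTER_CUBIC)
# cap region origin (150,140) ; collar (360,160) 50x70
cv2.imwrite("pics/crop.png",np.hstack([crop(150,150,50,70),crop(368,155,50,70)]))
f=1.5625
for n,u,v,z in[("cap",276,313,.017),("s1",281,251,.017),("s2",271,381,.017),("collar",614,294,.219),("cell",233,429,.061),("doll",347,414,.06),("jar",429,246,.062),("tommy",626,437,.05)]:
    print(n,atz("top",u/f,v/f,z).round(4))
```

```text
cap [0.614  0.2047 0.017 ]
s1 [0.7097 0.198  0.017 ]
s2 [0.5135 0.211  0.017 ]
collar [ 0.5813 -0.2286  0.219 ]
cell [0.4451 0.2533 0.061 ]
doll [0.4604 0.0985 0.06  ]
jar [ 0.6967 -0.0234  0.062 ]
tommy [ 0.4182 -0.2836  0.05  ]
```

View pics/crop.png

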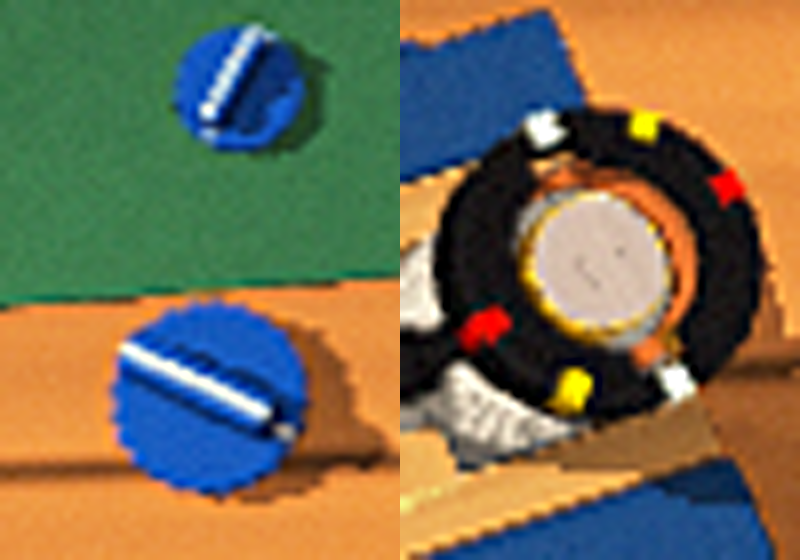

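The left half of the crop shows the large cap: flange centre (210,398), 24.5 px across, about 56 mm as described. Its white line runs from (122,348) to (270,412). The right half shows the collar with white marks at (545,131) and (678,381), yellow at (645,126) and (573,391), and red at (727,186) and (487,328).

Run:
```python
from h import *
P=lambda x,y,ox,oy,z: atz("top",ox+(x+.5)/8-.5,oy+(y+.5)/8-.5,z)
print("flange c",P(210,398,150,150,.0165).round(4))
a,b=P(122,348,150,150,.038),P(270,412,150,150,.038);d=b-a
print("line mid",((a+b)/2).round(4),np.linalg.norm(d),np.degrees(np.arctan2(d[1],d[0])))
for n,p,q in[("w",(145,131),(278,381)),("y",(245,126),(173,391)),("r",(327,186),(87,328))]:
    a,b=P(*p,368,155,.219),P(*q,368,155,.219);d=b-a
    print(n,((a+b)/2).round(4),np.linalg.norm(d),np.degrees(np.arctan2(d[1],d[0])))
s=read_state();R=Ro.from_rotvec(s["tcp_rot"]).as_matrix();print(R.round(3))
m=camera_model("wrist");C=-np.array(m["R"]).T@m["t"];print("cam in tool",R.T@(C-s["tool_pos"]),(R.T@np.array(m["R"]).T).round(2))
```

```text
flange c [0.6166 0.2067 0.0165]
line mid [0.6172 0.2068 0.038 ] 0.04647309663859348 -115.26915103639932
w [ 0.5845 -0.2307  0.219 ] 0.06466614636365833 -157.73593862196418
y [ 0.5839 -0.2303  0.219 ] 0.06600026386737204 159.80412623912258
r [ 0.5841 -0.2299  0.219 ] 0.06643155784528738 118.60241493454994
[[ 0.917  0.398 -0.001]
 [ 0.398 -0.917  0.002]
 [ 0.    -0.002 -1.   ]]
cam in tool [ 0.07934573 -0.00073243 -0.14269871] [[ 0.   -0.95 -0.31]
 [ 1.    0.   -0.  ]
 [ 0.   -0.31  0.95]]
```

Cap (0.617, 0.207), bar yaw 64.7°. Mouth (0.584, -0.230), gap yaw 22.3°. Marks 42° and 84° clockwise check out. Moving above the cap.

```bash
python3 -m crank '[[[2.95,-2.81,-0.3,0,0,0],[2.95,-2.81,-0.3,0,0,0],[2.95,-2.81,0,0,0,0],[2.95,-2.81,0,0,0,0],[2.95,-2.81,0,0,0,0],[2.95,-2.81,0,0,0,0],[2.95,-2.81,0,0,0,0],[2.95,-2.81,0,0,0,0]]]' 4.5 40
python3 -m crank '[[[2.95,-2.81,0,0,0,0],[2.95,-2.81,0,0,0,0],[2.95,-2.81,0,0,0,0],[2.95,-2.81,0,0,0,0],[2.95,-2.81,0,0,0,0],[2.95,-2.81,0,0,0,0],[2.95,-2.81,0,0,0,0],[2.95,-2.81,0,0,0,0]]]'
python3 -m crank '[[[2.95,-2.81,0,0,0,0],[2.95,-2.81,0,0,0,0],[2.95,-2.81,0,0,0,0],[2.95,-2.81,0,0,0,0],[2.95,-2.81,0,0,0,0],[2.95,-2.81,0,0,0,0]]]'
python3 -m crank '[[[0,0,2,0,0,-0.12],[0,0,2,0,0,-0.12],[0,0,2,0,0,-0.12],[0,0,2,0,0,-0.12],[0,0,1,0,0,-0.12],[0,0,1,0,0,-0.12],[0,0,0,0,0,0]]]'
```

```text
time: 0.77
tool_pos: [0.3959, -0.3168, 0.2368]
tcp_rot: [-3.076, -0.638, 0.0]
wrist_force: [0.9, -0.6, 0.2]
width: 0.527
grip_force: 0.0
time: 1.43
tool_pos: [0.5227, -0.0166, 0.237]
tcp_rot: [-3.076, -0.64, 0.001]
wrist_force: [0.6, -0.1, -0.6]
width: 0.526
grip_force: 0.0
time: 1.93
tool_pos: [0.6179, 0.2085, 0.2366]
tcp_rot: [3.076, 0.64, -0.001]
wrist_force: [0.2, -0.2, 0.9]
width: 0.525
grip_force: 0.0
time: 2.52
tool_pos: [0.6155, 0.2058, 0.1335]
tcp_rot: [-2.649, -1.685, 0.01]
wrist_force: [-0.4, -0.6, -0.5]
width: 0.527
grip_force: 0.0
```

Run:
```python
from h import *
s=read_state();m=camera_model("wrist");a=read_camera("wrist")
import pickle;pickle.dump((s,m),open("w1.pkl","wb"));cv2.imwrite("pics/w1.png",a)
R=Ro.from_rotvec(s["tcp_rot"]).as_matrix();print(s["tool_pos"],np.degrees(np.arctan2(R[1,0],R[0,0])),R[:,2])
print(proj("wrist",[.617,.207,.038],m),proj("wrist",[.617,.207,.017],m))
cv2.imwrite("pics/w1c.png",cv2.resize(a[134:334,120:386],(798,600),interpolation=cv2.INTER_CUBIC))
```

```text
[0.6154912  0.20582796 0.13352135] 64.9068421116662 [-0.00605271 -0.00179412 -0.99998007]
(np.float64(253.30278366379113), np.float64(194.9869174194527)) (np.float64(253.23480539968787), np.float64(188.31896542861278))
```

View pics/w1c.png

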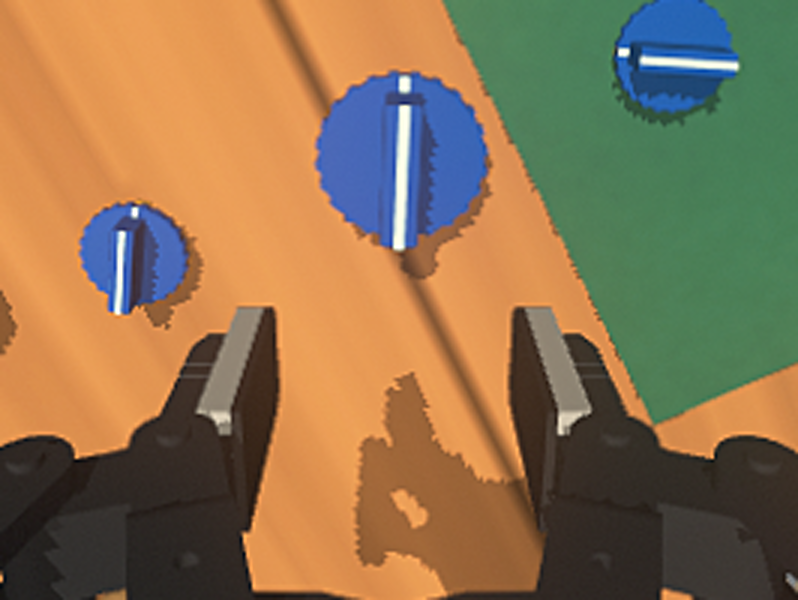

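The wrist crop shows the large cap's line on the bar from (405,105) to (400,250), centred between the two fingers. Computing its pose.

Run:
```python
from h import *
import pickle;s,m=pickle.load(open("w1.pkl","rb"))
P=lambda x,y,z: atz("wrist",120+(x+.5)/3-.5,134+(y+.5)/3-.5,z,m)
a,b=P(400,250,.038),P(405,105,.038);d=b-a;print(a,b,(a+b)/2,np.linalg.norm(d),np.degrees(np.arctan2(d[1],d[0])))
R=Ro.from_rotvec(s["tcp_rot"]).as_matrix()
c=(a+b)/2;print("flange",P(403,157,.017))
print("tool shift cm",100*R.T@(np.array([c[0],c[1],.0195])-s["tool_pos"]), R[:,0])
```

```text
[0.60752977 0.1872856  0.038     ] [0.6284917  0.22886003 0.038     ] [0.61801074 0.20807281 0.038     ] 0.04656002179145238 63.24264437403524
flange [0.61869397 0.20885217 0.017     ]
tool shift cm [ 0.35794207  0.18678804 11.39997958] [ 0.42408755  0.90561149 -0.00419174]
```

```bash
python3 -m crank '[[[0.3,0.15,2.4,0,0,0.015],[0,0,2.5,0,0,0],[0,0,2.5,0,0,0],[0,0,2,0,0,0],[0,0,1.2,0,0,0],[0,0,0.5,0,0,0],[0,0,0,0,0,0],[0,0,0,0,0,0]]]'
```

```text
time: 3.23
tool_pos: [0.6215, 0.2088, 0.0275]
tcp_rot: [2.667, 1.66, 0.003]
wrist_force: [-0.5, -0.1, 0.1]
width: 0.53
grip_force: 0.0
```

```bash
python3 -m crank '[[[0,0,0,0,0,0],[0,0,0,0,0,0]]]'
python3 - <<'E'
from h import *
s=read_state();R=Ro.from_rotvec(s["tcp_rot"]).as_matrix();print(s["tool_pos"],R.round(4),np.degrees(np.arctan2(R[1,0],R[0,0])))
print(100*R.T@(np.array([.6176,.2075,.0195])-s["tool_pos"]))
E
```

```text
time: 3.4
tool_pos: [0.622, 0.209, 0.0283]
tcp_rot: [2.666, 1.661, 0.005]
wrist_force: [-0.4, 0.2, -0.2]
width: 0.532
grip_force: 0.0
[0.62200011 0.20898065 0.02825461] [[ 4.407e-01  8.977e-01  3.100e-03]
 [ 8.977e-01 -4.407e-01  9.000e-04]
 [ 2.200e-03  2.400e-03 -1.000e+00]] 63.85243853588315
[-0.32873469 -0.33183804  0.8739456 ]
```

```bash
python3 -m crank '[[[-0.33,-0.33,0.3,0,0,0],[0,0,0.3,0,0,0],[0,0,0.2,0,0,0],[0,0,0,0,0,0],[0,0,0,0,0,0],[0,0,0,0,0,0]]]'
```

```text
time: 3.9
tool_pos: [0.6161, 0.2071, 0.0182]
tcp_rot: [-2.666, -1.662, 0.0]
wrist_force: [-0.6, 0.6, -0.0]
width: 0.529
grip_force: 0.0
```

```bash
python3 -m crank '[[[0.1,0,-0.1,0,0,0],[0,0,0,0,0,0],[0,0,0,0,0,0],[0,0,0,0,0,0],[0,0,0,0,0,0],[0,0,0,0,0,0],[0,0,0,0,0,0],[0,0,0,0,0,0]]]' 0 80
```

```text
time: 4.57
tool_pos: [0.6171, 0.2081, 0.0197]
tcp_rot: [2.666, 1.662, 0.002]
wrist_force: [0.5, 0.9, 2.5]
width: 0.119
grip_force: 79.2
```

```bash
python3 -m crank '[[[0,0,-1,0,0,0],[0,0,-2,0,0,0],[0,0,-3,0,0,0],[0,0,-4,0,0,0],[0,0,-4,0,0,0],[0,0,-4,0,0,0],[0,0,-4,0,0,0],[0,0,-4,0,0,0]]]'
python3 - <<'E'
from h import *
s=read_state();R=Ro.from_rotvec(s["tcp_rot"]).as_matrix();print(s["tool_pos"],np.degrees(np.arctan2(R[1,0],R[0,0])))
E
```

```text
time: 5.23
tool_pos: [0.6155, 0.2076, 0.2812]
tcp_rot: [-2.666, -1.662, 0.002]
wrist_force: [0.8, 0.7, -0.6]
width: 0.121
grip_force: 78.9
[0.61545888 0.20758425 0.28124156] 63.874215447038075
```

```bash
python3 -m crank '[[[0,0,0,0,0,0.121],[0,0,0,0,0,0.121],[0,0,0,0,0,0.121],[0,0,0,0,0,0.121],[0,0,0,0,0,0.121],[0,0,0,0,0,0.121],[-1.2,1.8,0,0,0,0],[-2.2,3.3,0,0,0,0]]]'
python3 -m crank '[[[-2.2,3.3,0,0,0,0],[-2.2,3.3,0,0,0,0],[-2.2,3.3,0,0,0,0],[-2.2,3.3,0,0,0,0],[-2.2,3.3,0,0,0,0],[-2.2,3.3,0,0,0,0],[-2.2,3.3,0,0,0,0],[-2.2,3.3,0,0,0,0]]]'
python3 -m crank '[[[-2.2,3.3,0,0,0,0],[-2.2,3.3,0,0,0,0],[-1.5,1.6,0,0,0,0],[0,0,0,0,0,0],[0,0,0,0,0,0],[0,0,0,0,0,0],[0,0,0,0,0,0]]]'
python3 - <<'E'
from h import *
s=read_state();m=camera_model("wrist");a=read_camera("wrist")
import pickle;pickle.dump((s,m),open("w2.pkl","wb"));cv2.imwrite("pics/w2.png",a)
R=Ro.from_rotvec(s["tcp_rot"]).as_matrix();print(s["tool_pos"],np.degrees(np.arctan2(R[1,0],R[0,0])),R[:,2])
print(proj("wrist",[.584,-.230,.219],m))
u,v=proj("wrist",[.584,-.230,.219],m)
cv2.imwrite("pics/w2f.png",cv2.resize(a[0:300,56:456],(800,600),interpolation=cv2.INTER_CUBIC))
E
```

```text
time: 5.9
tool_pos: [0.6039, 0.1502, 0.2788]
tcp_rot: [-3.08, -0.612, 0.001]
wrist_force: [1.3, -1.7, -1.0]
width: 0.116
grip_force: 78.9
time: 6.57
tool_pos: [0.5401, -0.1647, 0.2794]
tcp_rot: [-3.082, -0.607, 0.001]
wrist_force: [0.3, 0.1, -0.4]
width: 0.117
grip_force: 78.9
time: 7.15
tool_pos: [0.5182, -0.2602, 0.2792]
tcp_rot: [-3.081, -0.608, 0.0]
wrist_force: [0.5, 0.2, -0.2]
width: 0.112
grip_force: 78.9
[ 0.51821034 -0.26019725  0.27923268] 22.340260948435215 [-2.65566595e-04  7.01882219e-04 -9.99999718e-01]
(np.float64(248.1928248272003), np.float64(116.24793733752492))
```

View pics/w2f.png

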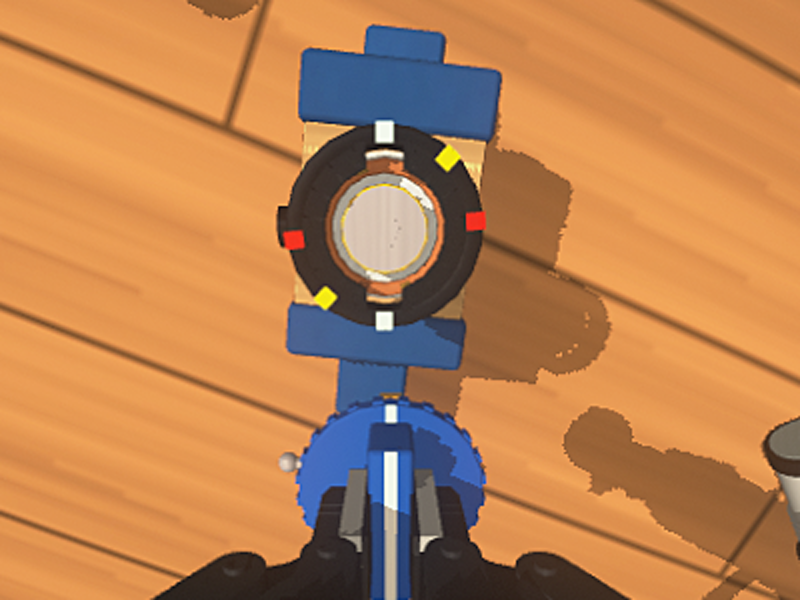

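The wrist crop shows the collar with white marks at (384,131) and (385,320), yellow at (448,157) and (325,298), and red at (475,221) and (293,240). The held cap is aligned: its line is vertical at x≈391, the flange front edge is at y≈402, and its sides are at x 299 and 487.

Run:
```python
from h import *
import pickle;s,m=pickle.load(open("w2.pkl","rb"))
P=lambda x,y,z: atz("wrist",56+(x+.5)/2-.5,(y+.5)/2-.5,z,m)
M=[]
for p,q in[((384,131),(385,320)),((448,157),(325,298)),((475,221),(293,240))]:
    a,b=P(*p,.219),P(*q,.219);d=a-b;M.append((a+b)/2);print(M[-1].round(4),np.linalg.norm(d).round(4),np.degrees(np.arctan2(d[1],d[0])))
R=Ro.from_rotvec(s["tcp_rot"]).as_matrix();t=s["tool_pos"]
for n,p,z in[("front",(391,402),-.0027),("left",(299,470),-.005),("right",(487,470),-.005),("line front",(391,405),-.0027),("line base",(391,422),-.0027),("bar end top",(391,425),.0185),("bar line bot",(391,580),.0185)]:
    print(n,(1000*R.T@(P(*p,t[2]+z)-t)).round(1))
c=np.mean(M,0);print(c,"shift cm",100*R.T@(c-t))
```

```text
[ 0.585  -0.2294  0.219 ] 0.0655 22.507530146204626
[ 0.585  -0.2294  0.219 ] 0.0659 -19.75037511542489
[ 0.5847 -0.2292  0.219 ] 0.0656 -61.88100999721173
front [28.3 -0.7  2.7]
left [  5.9 -28.2   5. ]
right [ 5.9 28.1  5. ]
line front [27.4 -0.7  2.7]
line base [22.3 -0.7  2.7]
bar end top [ 29.8  -0.7 -18.5]
bar line bot [-15.5  -0.6 -18.5]
[ 0.58489005 -0.22934019  0.219     ] shift cm [ 7.34026084 -0.31504628  6.02366153]
```

```bash
python3 -m crank '[[[2.5,-0.1,0,0,0,0],[2.5,-0.1,0,0,0,0],[1.5,-0.09,0.5,0,0,0],[0.8,0,1,0,0,0],[0,0,1,0,0,0],[0,0,0,0,0,0],[0,0,0,0,0,0],[0,0,0,0,0,0]]]'
cat > st.py <<'E'
from h import *
s=read_state();R=Ro.from_rotvec(s["tcp_rot"]).as_matrix();t=s["tool_pos"]
print(s["time"],t.round(4),"yaw",np.degrees(np.arctan2(R[1,0],R[0,0])).round(2),"F",s["wrist_force"].round(1),"T",s["torque"].round(2),"axis",R[:,2].round(4))
g=np.array([.5848,-.2293,.2282])-R@[.0003,-.0003,0]
print("shift cm",(100*R.T@(g-t)).round(2))
E
python3 st.py
```

```text
time: 7.87
tool_pos: [0.5836, -0.2313, 0.2538]
tcp_rot: [-3.082, -0.606, 0.002]
wrist_force: [0.5, 0.1, -0.9]
width: 0.119
grip_force: 78.9
7.8667 [ 0.5836 -0.2313  0.2538] yaw 22.25 F [ 0.5  0.1 -0.9] T [ 0.01  0.   -0.01] axis [-1.4e-03  2.0e-04 -1.0e+00]
shift cm [ 0.16 -0.11  2.56]
```

```bash
python3 -m crank '[[[0.16,-0.11,0.5,0,0,0],[0,0,0.5,0,0,0],[0,0,0.3,0,0,0],[0,0,0,0,0,0],[0,0,0,0,0,0],[0,0,0,0,0,0]]]'; python3 st.py
```

```text
time: 8.37
tool_pos: [0.5856, -0.2295, 0.2414]
tcp_rot: [3.082, 0.607, 0.0]
wrist_force: [0.1, -0.5, 0.4]
width: 0.113
grip_force: 78.9
8.3667 [ 0.5856 -0.2295  0.2414] yaw 22.27 F [ 0.1 -0.5  0.4] T [ 0.02  0.02 -0.07] axis [ 1.e-04 -1.e-04 -1.e+00]
shift cm [-0.1  -0.02  1.32]
```

```bash
python3 -m crank '[[[-0.06,0,0.2,0,0,0],[0,0,0.2,0,0,0],[0,0,0.2,0,0,0],[0,0,0.1,0,0,0],[0,0,0,0,0,0],[0,0,0,0,0,0]]]'; python3 st.py
```

```text
time: 8.87
tool_pos: [0.585, -0.2296, 0.2341]
tcp_rot: [-3.082, -0.607, 0.0]
wrist_force: [0.1, -0.2, -0.7]
width: 0.12
grip_force: 78.9
8.8667 [ 0.585  -0.2296  0.2341] yaw 22.28 F [ 0.1 -0.2 -0.7] T [-0.03 -0.01  0.01] axis [-3.e-04  1.e-04 -1.e+00]
shift cm [-0.04 -0.    0.59]
```

```bash
python3 -m crank '[[[0,0,0.15,0,0,0],[0,0,0.15,0,0,0],[0,0,0.15,0,0,0],[0,0,0.1,0,0,0],[0,0,0,0,0,0],[0,0,0,0,0,0]]]'; python3 st.py
```

```text
time: 9.37
tool_pos: [0.5853, -0.2297, 0.2293]
tcp_rot: [3.082, 0.607, 0.001]
wrist_force: [-0.3, 0.5, 2.9]
width: 0.118
grip_force: 79.2
9.3667 [ 0.5853 -0.2297  0.2293] yaw 22.27 F [-0.3  0.5  2.9] T [ 0.02  0.12 -0.02] axis [ 7.e-04 -2.e-04 -1.e+00]
shift cm [-0.06 -0.03  0.11]
```

```bash
python3 -m crank '[[[0,0,0.1,0,0,0],[0,0,0.05,0,0,0],[0,0,0,0,0,0],[0,0,0,0,0,0]]]'; python3 st.py
```

```text
time: 9.7
tool_pos: [0.5854, -0.2297, 0.2282]
tcp_rot: [3.082, 0.607, 0.001]
wrist_force: [-0.9, 0.1, 5.0]
width: 0.119
grip_force: 79.6
9.7 [ 0.5854 -0.2297  0.2282] yaw 22.28 F [-0.9  0.1  5. ] T [ 0.1   0.22 -0.02] axis [ 9.e-04 -4.e-04 -1.e+00]
shift cm [-0.07 -0.03 -0.  ]
```

```bash
python3 -m crank '[[[-0.03,0,0.08,0,0,0],[0,0,0,0,0,0],[0,0,0,0,0,0]]]'; python3 st.py
```

```text
time: 9.95
tool_pos: [0.5854, -0.2298, 0.2282]
tcp_rot: [3.082, 0.607, 0.003]
wrist_force: [-1.1, 1.9, 8.0]
width: 0.124
grip_force: 80.2
9.95 [ 0.5854 -0.2298  0.2282] yaw 22.28 F [-1.1  1.9  8. ] T [ 0.28  0.3  -0.04] axis [ 1.9e-03 -4.0e-04 -1.0e+00]
shift cm [-0.06 -0.03 -0.  ]
```

Seated: the height stays at home while the force rises to 8 N. Turning clockwise.

```bash
python3 -m crank '[[[0,0,0,0,0,0.04],[0,0,0,0,0,0.06],[0,0,0,0,0,0.06],[0,0,0,0,0,0.06],[0,0,0,0,0,0.06],[0,0,0,0,0,0.04],[0,0,0,0,0,0],[0,0,0,0,0,0]]]'; python3 st.py
```

```text
time: 10.62
tool_pos: [0.5854, -0.2301, 0.2282]
tcp_rot: [3.139, 0.108, 0.003]
wrist_force: [-1.6, -0.2, 7.4]
width: 0.112
grip_force: 80.0
10.6167 [ 0.5854 -0.2301  0.2282] yaw 3.94 F [-1.6 -0.2  7.4] T [0.13 0.29 0.1 ] axis [ 0.0019 -0.001  -1.    ]
shift cm [-0.08 -0.05 -0.  ]
```

```bash
python3 -m crank '[[[0,0,0,0,0,0.06],[0,0,0,0,0,0.06],[0,0,0,0,0,0.06],[0,0,0,0,0,0.06],[0,0,0,0,0,0.06],[0,0,0,0,0,0.05],[0,0,0,0,0,0.03],[0,0,0,0,0,0]]]'; python3 -m crank '[[[0,0,0,0,0,0.03],[0,0,0,0,0,0],[0,0,0,0,0,0]]]';python3 st.py
python3 - <<'E'
from h import *
s=read_state();m=camera_model("wrist");a=read_camera("wrist");cv2.imwrite("pics/w3.png",a)
u,v=map(int,proj("wrist",[.5848,-.2293,.219],m));print(u,v)
import pickle;pickle.dump((s,m),open("w3.pkl","wb"))
x0=max(u-100,0);y0=max(v-100,0);print(x0,y0)
cv2.imwrite("pics/w3c.png",cv2.resize(a[y0:y0+150,x0:x0+200],(800,600),interpolation=cv2.INTER_CUBIC))
E
```

```text
time: 11.28
tool_pos: [0.5854, -0.2301, 0.2282]
tcp_rot: [3.103, -0.488, 0.003]
wrist_force: [-1.4, 1.1, 7.1]
width: 0.119
grip_force: 80.0
time: 11.53
tool_pos: [0.5854, -0.23, 0.2282]
tcp_rot: [3.095, -0.533, 0.003]
wrist_force: [-0.9, -0.2, 7.1]
width: 0.12
grip_force: 80.0
11.5333 [ 0.5854 -0.23    0.2282] yaw -19.53 F [-0.9 -0.2  7.1] T [0.21 0.3  0.12] axis [ 0.002 -0.001 -1.   ]
shift cm [-0.11 -0.02 -0.  ]
250 240
150 140
```

View pics/w3c.png

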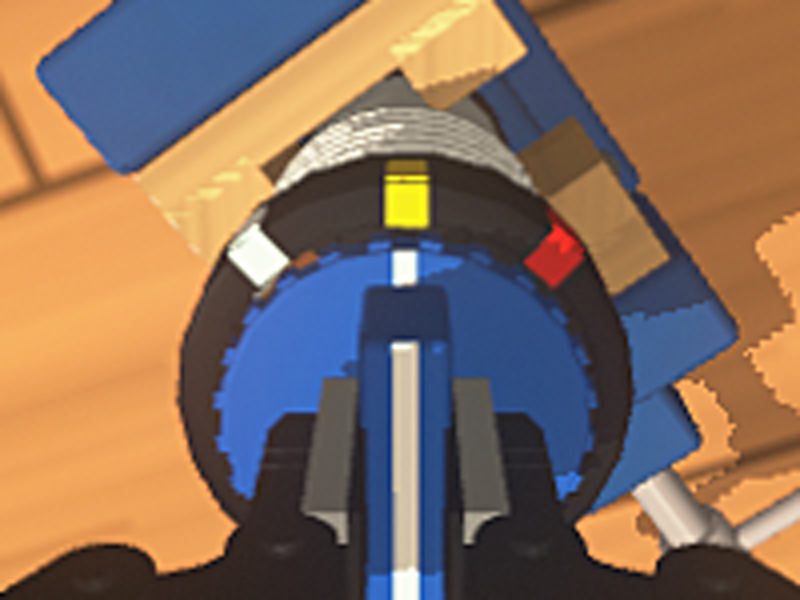

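The crop shows the cap's white line at x≈404 and the yellow mark's centre at x≈407, with the flange seated on the collar. That leaves under 1° to go clockwise, so I'll trim it and hold.

```bash
python3 -m crank '[[[0,0,0,0,0,0.008],[0,0,0,0,0,0],[0,0,0,0,0,0],[0,0,0,0,0,0],[0,0,0,0,0,0],[0,0,0,0,0,0]]]'; python3 st.py; python3 -c "
from workcell import *
print(finish_job())"
```

```text
time: 12.08
tool_pos: [0.5854, -0.23, 0.2282]
tcp_rot: [3.093, -0.545, 0.003]
wrist_force: [-1.3, 0.5, 6.9]
width: 0.119
grip_force: 80.0
12.0833 [ 0.5854 -0.23    0.2282] yaw -19.99 F [-1.3  0.5  6.9] T [0.19 0.3  0.15] axis [ 0.002 -0.001 -1.   ]
shift cm [-0.11 -0.02 -0.  ]
the job is handed in; nothing more can be done
None
```

The largest blue cap is seated home in the collar, turned clockwise to the yellow test mark (within about 1°) and still held in the grip; I handed the job in at about 12 s of the 38 s allowed.

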